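# Stow the spice jar and cover its box before driving off

## Robot

A 7-joint arm with a two-finger parallel gripper is mounted at the origin on the work surface. World frame = base frame: x ahead of the robot, y to its left, z up, the work surface at z = 0. Lengths are in m, angles in rad, forces in N, time in s.
With the tool pointing down it reaches from about 0.425 to 0.95 m from the base axis. Payload 4.7 kg.
Tool frame: the origin (TCP) lies at the very end of the fingers, on their centre line; the grasp point (between the pads) lies 19 mm behind it; x points along the fingers, y is the direction in which the jaws open and shut, and the axes are right-handed (so a half turn about x gives the same grasp; the last joint's range is limited). The gripper opens to 85 mm and grips with 20 to 120 N. Pads are 22 mm wide; open, the fingers measure 114 mm over their backs; the gripper's body (76 mm by 85 mm) begins 54 mm behind the grasp point. The pads swing forward as they close: fully open they stand 13 mm farther back than shut.
Start: joints at [1.247, 0.469, -0.049, 1.532, 0.024, 1.141, -0.082], TCP at [0.196, -0.646, 0.231] pointing down, gripper open.
Joint ranges: [-2.59, 2.59], [-0.33, 1.99], [-1.39, 1.29], [0.1, 2.45], [-1.04, 4.18], [0.21, 1.99], [-2.66, 2.66]. Speed limits (rad/s): [2.57, 2.57, 3.14, 3.14, 3.14, 3.14, 3.14].

## Interface

Orientations are given as a rotation vector (axis times angle).
In Python, from rig import telemetry, vision, manip gives the robot as it stands. The module is installed in compiled form; this text tells all that it offers.
- The arm moves only by the shell command python3 -m crank 'ROWS' [OPENING] [FORCE]. ROWS is JSON, one flat list of numbers, 4 for each row, row after row: the shift along the tool's x, y, z in m, then the turn about the tool's x in rad. In form: [x, y, z, yaw, x, y, z, yaw, ...]. A call has 1 to 8 rows; each row is the pose to reach, as a shift and turn from the pose commanded when the call began, along the tool's axes at that moment; what a row does not reach only later rows make up. A row lasts 1/12 s, in which the tool goes at most 41.7 mm and 7.16 degrees, less where a joint would pass 70% of its speed; a pose out of reach is approached as far as the arm can. A call with a gripper value outside its range is refused whole. OPENING is the closure in counts, from 0 (fully open) to 255 (shut), set as the call begins (- or left out, the last holds). The fingers move at their own pace and stop on an object; FORCE is the grip in N (left out, the last holds). Time passes only in rows, so rows that repeat a pose let the fingers close. It gives the time, the measured TCP pose, the force and the opening at its end, in the units of the state.
- telemetry.get_obs(): the state, without advancing time (a new reading comes with each control period).
- vision.read_camera(name): name is "side" or "top"; returns a dict with "img" (420x560x3 uint8, blue, green, red), "depth" (420x560 float32, m along the optical axis (not along the pixel's ray), 0 where there is no reading), "K" (3x3 intrinsics, pixels), "dist_coeffs" ([k1, k2, p1, p2, k3] as OpenCV has them; the pictures are not rectified), "position" and "rotation" of the camera in the world. Camera axes: x right, y up, looking along -z (the intrinsics and any distortion apply to the point x, -y, -z); pixel columns grow to the right and rows downward; lengths in m; the calibration is good to about 2 mm. A picture is of the moment at which its call begins.
- manip.close_job(): hands the job in, once; it reports no verdict.
The state is a dict: "clock": time; "joints": joint angles; "joint_velocities": joint speeds; "effort": joint torques, N m; "position": TCP position; "ee_rot": TCP orientation; "contact_force": force on the tool from outside, world axes, zero at the start; "wrist_torque": the same for the moment, N m; "finger_gap": finger opening in m.
Only numpy, scipy, OpenCV 4.12 (cv2) and the standard library are available. Lean on these libraries where they do the work, as an engineer would, in place of code of your own. Each camera call takes 0.05 s, during which the arm holds its last target.

## Task

First take the small grey spice jar off the thin metal plate it stands on and stand it upright in the open wooden spice box on the counter. Then slide the plate, which is that box's lid and too thin to get hold of properly where it lies flat, until one end sticks out about 5 cm past the front or a side edge of the raised wooden deck, pick it up by that end, and lay it flat on top of the box so that it covers the whole opening. Leave everything else standing where it is.

Things in the scene. Friction and masses are not known exactly. Their poses are not given: they have to be found in the camera images.
- lid: The box's loose lid: plain rectangular aluminium plate, 190 (x) x 64 (y) x 3 (z) mm, about 0.1 kg. Lies flat on the deck. Origin: centre of its underside; x along its length, z up. Two-fold symmetric: it may be used either way round. It slides when pressed lightly from above and dragged: the fingers hold it better than the deck does, and a press of 10 to 20 N is ample (its underside on the deck has a friction coefficient of about 0.3).
- lid_end_a (a point): Middle of the plate's short end at its +x side (95 mm from the centre).
- lid_end_b (a point): Middle of the plate's short end at its -x side.
- jar: Small grey plastic spice jar with a ribbed grey twist cap of nearly the same width, shut: upright cylinder 40 mm across (body 39), 60 mm high, the cap is the top 17 mm; about 0.09 kg. Starts standing on the plate. Origin: centre of its underside, z up.
- box: Open-topped wooden spice box fixed to the counter: outside 120 (x) x 58 (y) x 72 (z) mm, walls 4 mm, inner opening 112 x 50 mm, inner floor 5 mm above the counter. Origin: centre of its underside at counter level; x along its length, z up.
- mouth0 (a point): Inner corner of the box's opening (+x,+y), at rim height 72 mm.
- mouth1 (a point): Inner corner of the box's opening (+x,-y).
- mouth2 (a point): Inner corner of the box's opening (-x,+y).
- mouth3 (a point): Inner corner of the box's opening (-x,-y).
- deck: Raised wooden deck (fixed low drawer unit): flat top 80 mm above the counter, 280 (x) x 340 (y) mm, vertical sides. Origin at counter level, 90 mm behind its front face. The front (-x, with a push-button latch) faces the robot; top edges at x = -90 (front), +190 (back), y = -170 and +170 mm. A rail 18 mm high, 12 mm thick runs along the back edge. Free space beyond the front edge.
- mug: Bystander: blue enamel mug beside the box, 72 mm across, 75 mm high, its handle at its +y side. Origin: centre of its underside.
- bowl: Bystander: white ceramic bowl beside the box, 100 mm across, 45 mm high. Origin: centre of its underside.
- pot: Bystander: steel pot with clip-on lid beyond the box, 144 mm across, 112 mm high, two short side grips along its y reaching 91 mm from its axis. Origin: centre of its underside.
- tin: Bystander: closed steel tin on the deck, 54 mm across, 90 mm high. Origin: centre of its underside.
- tumbler: Bystander: white plastic tumbler on the deck, 54 mm across, 70 mm high. Origin: centre of its underside.
- spoon: Bystander: wooden spoon lying flat on the counter in front, 190 mm long.
Things that resemble listed ones, but are neither listed nor needed, are in the scene too. There is more than one size of the lid; the one meant has the size given above.

How it is judged:
By the outcome, as a careful person would: the job done as asked, in the order asked, and still so for the second after the job is handed in, with the robot touching nothing.
It also fails if it takes over 72 s, if anything falls off the work surface, if the arm or the gripper's body presses on something with over 40 N, if the wrist force passes 120 N, or if a joint passes its speed limit or range.

## Working session

There is one attempt and no reset: what is moved stays moved. The work goes in short steps, Python scripts to look and compute and a shell command to move; the robot and the scene stay as the last step left them, time stands still between calls to the robot, and variables do not carry over. Pictures are saved under pics/ and viewed, and the job is handed in when it is done.

```bash
mkdir -p pics; cat > h.py <<'E'
import numpy as np, cv2
from rig import telemetry, vision, manip
def snap(n,f):
    c=vision.read_camera(n); cv2.imwrite(f'pics/{f}.png',c['img']); np.savez(f'pics/{f}.npz',**c); return c
def load(f): return dict(np.load(f'pics/{f}.npz'))
def ray(c,uv):
    uv=np.array(uv,float).reshape(-1,1,2)
    p=cv2.undistortPoints(uv,c['K'],c['dist_coeffs']).reshape(-1,2)
    d=np.c_[p[:,0],-p[:,1],-np.ones(len(p))]
    return d@np.array(c['rotation']).T
def plane(c,uv,z):
    d=ray(c,uv);o=np.array(c['position']); return o+d*((z-o[2])/d[:,2])[:,None]
def dep(c,uv):
    d=ray(c,uv);uv=np.array(uv,int).reshape(-1,2)
    return np.array(c['position'])+d*c['depth'][uv[:,1],uv[:,0]][:,None]
def cloud(c):
    h,w=c['depth'].shape;v,u=np.mgrid[:h,:w]
    uv=np.c_[u.ravel(),v.ravel()]
    P=dep(c,uv).reshape(h,w,3);P[c['depth']==0]=np.nan;return P
E
python3 - <<'E'
from h import *
for n in('top','side'):
    c=snap(n,n+'0');print(n,c['position'],c['rotation'],c['K'],c['dist_coeffs'])
o=telemetry.get_obs();print(o)
E
```

```text
top [ 0.24957983 -0.01753862  1.215747  ] [ 0.14475705 -0.13074324 -1.57743725] [[498.58990631   0.         292.26218146]
 [  0.         498.58990631 212.69076796]
 [  0.           0.           1.        ]] [-0.15451265  0.          0.          0.          0.        ]
side [0.24308853 1.0235762  1.16572962] [ 0.12543353 -1.10539445 -2.74319595] [[511.61477693   0.         280.21084886]
 [  0.         511.61477693 212.34322902]
 [  0.           0.           1.        ]] [0.03145386 0.         0.         0.         0.        ]
{'clock': 0.1, 'joints': array([ 1.24709257,  0.46940245, -0.04860573,  1.53358623,  0.02408184,
        1.14101654, -0.08231235]), 'joint_velocities': array([ 0.0006877 , -0.00110972,  0.00089677, -0.00288739,  0.00010147,
        0.00075811, -0.00030113]), 'effort': array([ 8.67635954e-04, -5.11512494e+01, -4.70017421e-02, -2.38392073e+01,
        1.06975244e-02,  4.32453511e-03, -2.70922834e-05]), 'position': array([ 0.19599013, -0.64535887,  0.23033333]), 'ee_rot': array([ 2.06339519,  0.30831753, -2.06404465]), 'contact_force': array([-0.62362268, -0.27097794,  0.47243299]), 'wrist_torque': array([-0.02776878, -0.00247366,  0.03602472]), 'finger_gap': 0.08552538292631763}
```

Rotation is a rotation vector; fix that in the helper.

```bash
sed -i "s/return d@np.array(c\['rotation'\]).T/return d@cv2.Rodrigues(np.array(c['rotation'],float))[0].T/" h.py
python3 - <<'E'
from h import *
o=telemetry.get_obs();print(cv2.Rodrigues(o['ee_rot'])[0].round(3))
for n in('top0','side0'):
    c=load(n);P=cloud(c);print(n,P[::60,::80].round(2).tolist()[3])
E
```

```text
[[-0.001  0.291 -0.957]
 [ 0.002 -0.957 -0.291]
 [-1.    -0.002  0.   ]]
top0 [[0.76, 1.26, -0.74], [0.56, 0.54, 0.0], [0.53, 0.31, 0.08], [0.53, 0.11, 0.08], [0.54, -0.08, 0.04], [0.54, -0.28, 0.01], [0.53, -0.47, 0.05]]
side0 [[2.16, -0.7, -0.71], [1.77, -0.82, -0.75], [0.88, -0.09, 0.05], [0.64, -0.2, 0.0], [0.38, -0.25, 0.0], [0.11, -0.3, -0.0], [-0.05, 0.0, 0.3]]
```

View pics/top0.png

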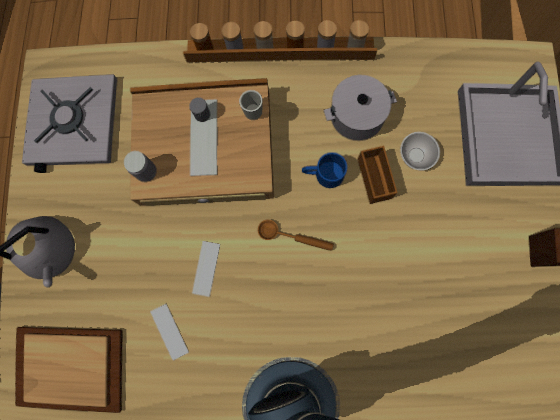

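View pics/side0.png

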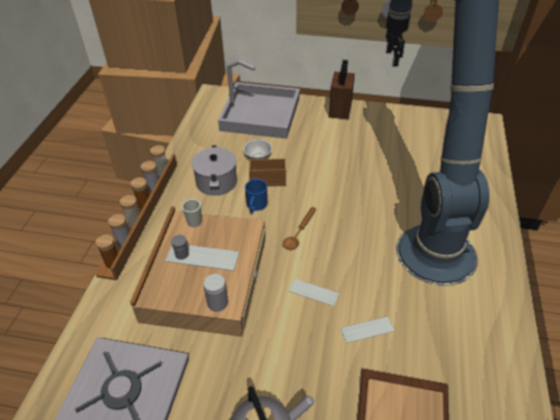

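```bash
python3 - <<'E'
from h import *
c=load('top0')
im=cv2.resize(c['img'][70:215,120:450],None,fx=2.4,fy=2.4,interpolation=cv2.INTER_CUBIC);cv2.imwrite('pics/crop0.png',im)
P=cloud(c);Z=P[...,2]
hsv=cv2.cvtColor(c['img'],cv2.COLOR_BGR2HSV)
m=((hsv[...,1]<60)&(hsv[...,2]>110)).astype(np.uint8)
n,l,s,ce=cv2.connectedComponentsWithStats(m)
for i in range(1,n):
    if s[i,4]>150: 
        q=P[l==i];print(i,s[i],ce[i].round(),np.nanmedian(q,0).round(3))
# plates
for cu in((203,150),(206,268),(170,331)):
    i=l[cu[1],cu[0]];z=np.nanmedian(Z[l==i]); 
    ys,xs=np.nonzero(l==i); Q=plane(c,np.c_[xs,ys],z)[:,:2]
    print(cu,i,z,cv2.minAreaRect(Q.astype(np.float32)))
def region(name,u0,u1,v0,v1,z0,z1):
    S=P[v0:v1,u0:u1].reshape(-1,3);S=S[(S[:,2]>z0)&(S[:,2]<z1)]
    print(name,len(S),S.min(0).round(3),S.max(0).round(3),S.mean(0).round(3),'MAR',cv2.minAreaRect(S[:,:2].astype(np.float32)), 'circ',cv2.minEnclosingCircle(S[:,:2].astype(np.float32)))
region('jar',185,220,90,130,.13,.16)
region('box',355,400,140,210,.06,.08)
region('tin',120,165,145,190,.16,.18)
region('tumbler',235,270,85,125,.143,.16)
region('mug',310,350,150,190,.068,.085)
region('bowl',398,442,130,172,.04,.06)
region('pot',320,400,70,140,.09,.135)
region('deck',110,290,70,220,.075,.084)
region('rail',110,290,70,110,.093,.105)
E
```

```text
1 [537  62  23  69 316] [550.  93.] [ 0.723 -0.683  0.055]
2 [  22   74   91   89 5329] [ 68. 120.] [0.71  0.575 0.03 ]
3 [ 332   75   59   55 2377] [361. 102.] [ 0.716 -0.176  0.09 ]
4 [ 463   83   97   98 7085] [509. 137.] [ 0.654 -0.573  0.011]
12 [ 55 106  17  18 238] [ 63. 115.] [0.72  0.58  0.052]
14 [ 190  111   27   65 1505] [203. 147.] [0.612 0.203 0.082]
16 [400 132  40  38 935] [421. 150.] [ 0.62  -0.335  0.015]
17 [124 151  21  22 365] [134. 161.] [0.555 0.341 0.169]
25 [192 241  28  56 977] [206. 268.] [0.33  0.206 0.001]
34 [ 150  304   39   56 1000] [169. 332.] [0.175 0.294 0.001]
(203, 150) 14 0.08230512383067534 ((0.6242479085922241, 0.20366229116916656), (0.16194620728492737, 0.06341630220413208), 1.4077863693237305)
(206, 268) 25 0.0011731057607078377 ((0.32909196615219116, 0.20558738708496094), (0.045397184789180756, 0.1314907670021057), 79.2750015258789)
(170, 331) 34 0.0014411376896166228 ((0.17556560039520264, 0.29386478662490845), (0.13124701380729675, 0.04572208970785141), 26.340452194213867)
jar 241 [0.675 0.186 0.13 ] [0.713 0.228 0.147] [0.693 0.207 0.142]
[... 1522 characters left out ...]
.717 -0.177  0.093] MAR ((0.7178950309753418, -0.17753803730010986), (0.14043651521205902, 0.14193476736545563), 45.06064987182617) circ ((0.7158159017562866, -0.17799723148345947), 0.0759599432349205)
deck 12445 [0.488 0.038 0.075] [0.77  0.389 0.084] [0.623 0.209 0.08 ] MAR ((0.6296885013580322, 0.2133486568927765), (0.2710321545600891, 0.34106552600860596), 2.390488862991333) circ ((0.6298905611038208, 0.21267274022102356), 0.21599139273166656)
rail 717 [0.704 0.052 0.093] [0.78  0.389 0.105] [0.764 0.209 0.097] MAR ((0.7389921545982361, 0.21947583556175232), (0.07495731115341187, 0.3376263380050659), 1.3465056419372559) circ ((0.7708475589752197, 0.22022458910942078), 0.1689562201499939)
```

View pics/crop0.png

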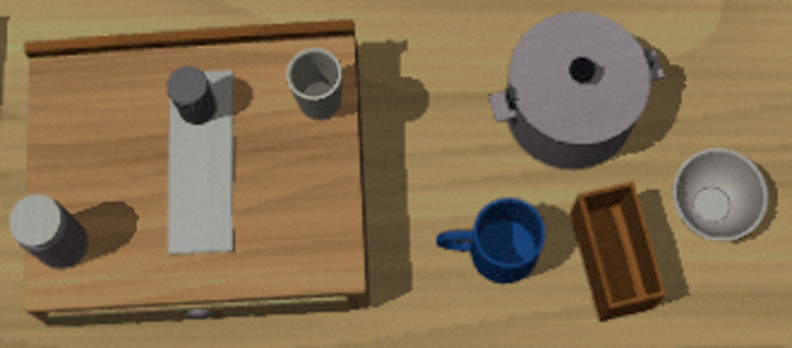

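Candidates for the lid: plates at top-view px (203,147), which measures 63 mm wide and lies on the deck under the jar, and (206,268) and (170,331), both about 131×45 mm on the counter. Only the deck plate fits 190×64. The jar is the dark grey capped cylinder at (200,108). The tumbler (251,104) is hollow and the tin (134,161) is taller. The box is at (378,175).

The enlarged crop above confirms all of this. Next I'll refine with both views.

```bash
python3 - <<'E'
from h import *
for n in ('top0','side0'):
    c=load(n);P=cloud(c);X,Y,Z=P[...,0],P[...,1],P[...,2]
    hsv=cv2.cvtColor(c['img'],cv2.COLOR_BGR2HSV)
    def reg(name,x,y,z,extra=True):
        m=(X>x[0])&(X<x[1])&(Y>y[0])&(Y<y[1])&(Z>z[0])&(Z<z[1])&extra
        v,u=np.nonzero(m);return m,np.c_[u,v]
    m,uv=reg('box',(.47,.63),(-.27,-.16),(.062,.082)); Q=plane(c,uv,.072)[:,:2].astype(np.float32)
    print(n,'box',cv2.minAreaRect(Q))
    m,uv=reg('jar',(.66,.73),(.17,.24),(.137,.155)); Q=plane(c,uv,.143)[:,:2].astype(np.float32)
    print(n,'jar',cv2.minEnclosingCircle(Q),cv2.minAreaRect(Q),np.median(Z[m]))
    sat=hsv[...,1]<70
    m,uv=reg('lid',(.5,.75),(.15,.26),(.073,.092),sat); Q=plane(c,uv,.083)[:,:2].astype(np.float32)
    print(n,'lid',len(Q),cv2.minAreaRect(Q),Q.min(0),Q.max(0))
    # long edges: per-x-bin y extremes, fit
    r=[]
    for xb in np.arange(.56,.66,.004):
        q=Q[(abs(Q[:,0]-xb)<.003)]; 
        if len(q)>5: r.append((xb,q[:,1].min(),q[:,1].max()))
    r=np.array(r); 
    for k in(1,2): p=np.polyfit(r[:,0],r[:,k],1);print('  edge y slope',p.round(4),np.polyval(p,.62).round(4))
    fr=[Q[abs(Q[:,1]-yb)<.003][:,0].min() for yb in np.arange(.18,.228,.004)];print('  front',np.round(fr,4))
    bk=[Q[abs(Q[:,1]-yb)<.003][:,0].max() for yb in np.arange(.18,.228,.004)];print('  back',np.round(bk,4))
    m,uv=reg('deck',(.45,.78),(0,.42),(.074,.087)); Q=plane(c,uv,.08)[:,:2]
    for yb in np.arange(.06,.38,.04): 
        q=Q[abs(Q[:,1]-yb)<.004]; print('  deck y',round(yb,2),q[:,0].min().round(4),q[:,0].max().round(4))
E
```

```text
top0 box ((0.5484408736228943, -0.21326813101768494), (0.12041360884904861, 0.061440516263246536), 12.984404563903809)
top0 jar ((0.6927812695503235, 0.20766426622867584), 0.021215882152318954) ((0.6933512091636658, 0.2072027027606964), (0.04027245566248894, 0.03711095452308655), 88.43557739257812) 0.1419296897489244
top0 lid 1697 ((0.6382546424865723, 0.2024690955877304), (0.19010019302368164, 0.06567731499671936), 1.9446485042572021) [0.5429562  0.17007947] [0.7340537  0.23634125]
  edge y slope [0.0119 0.164 ] 0.1714
  edge y slope [0.0341 0.2136] 0.2347
  front [0.5449 0.5449 0.545  0.5451 0.5451 0.5452 0.5453 0.543  0.543  0.5431
 0.5431 0.5432 0.5433]
  back [0.7341 0.7341 0.7316 0.7318 0.7318 0.732  0.732  0.6777 0.6804 0.6805
 0.6832 0.6858 0.6937]
  deck y 0.06 0.5005 0.7723
  deck y 0.1 0.4987 0.7704
  deck y 0.14 0.4969 0.7688
  deck y 0.18 0.495 0.7697
  deck y 0.22 0.4931 0.7657
  deck y 0.26 0.4937 0.7644
  deck y 0.3 0.4919 0.7604
  deck y 0.34 0.4901 0.7619
side0 box ((0.547805666923523, -0.20543622970581055), (0.11761193722486496, 0.0693403035402298), 10.771189689636
[... 170 characters left out ...]
.6220703125) 0.1418426231377503
side0 lid 1193 ((0.64191734790802, 0.21183106303215027), (0.09652388840913773, 0.20219334959983826), 86.83850860595703) [0.5415341  0.15806705] [0.7404008  0.26247367]
  edge y slope [0.0195 0.1587] 0.1709
  edge y slope [-0.1599  0.3386] 0.2394
  front [0.5424 0.5424 0.5433 0.5424 0.5415 0.5433 0.5415 0.5415 0.5424 0.5415
 0.5415 0.5424 0.5415]
  back [0.6866 0.7328 0.7343 0.7343 0.7331 0.7333 0.7333 0.7335 0.7323 0.7337
 0.7325 0.7327 0.7327]
  deck y 0.06 0.4999 0.7693
  deck y 0.1 0.497 0.7684
  deck y 0.14 0.4961 0.7676
  deck y 0.18 0.4952 0.7668
  deck y 0.22 0.4917 0.7647
  deck y 0.26 0.4894 0.7639
  deck y 0.3 0.4887 0.762
  deck y 0.34 0.4876 0.7602
```

```bash
cat >> h.py <<'E'
def goal(xyz,psi,o=None):
    """shift in tool axes + yaw to put TCP at xyz with jaw direction angle psi (deg, in world xy)"""
    o=o or telemetry.get_obs(); R=cv2.Rodrigues(np.array(o['ee_rot'],float))[0]
    d=R.T@(np.array(xyz)-o['position']); cur=np.degrees(np.arctan2(R[1,1],R[0,1]))
    dy=(psi-cur+180)%360-180
    print('pos',o['position'].round(4),'jaw',cur.round(2),'axis',R[:,0].round(3),'F',o['contact_force'].round(1),'gap',round(o['finger_gap'],4),'t',o['clock'])
    print('  rows: xyz',d.round(4),'yaw',round(-np.radians(dy),4),'| joints',np.round(o['joints'],2))
E
python3 -c "
from h import *
goal((.693,.208,.23),13)"
```

```text
pos [ 0.196  -0.6454  0.2303] jaw -73.11 axis [-0.001  0.002 -1.   ] F [-0.6 -0.3  0.5] gap 0.0855 t 0.1
  rows: xyz [ 0.0015 -0.6721 -0.7235] yaw -1.5029 | joints [ 1.25  0.47 -0.05  1.53  0.02  1.14 -0.08]
```

```bash
python3 -m crank '[0,-0.01,-0.011,-0.03,0,-0.03,-0.033,-0.1,0,-0.055,-0.06,-0.2,0,-0.08,-0.087,-0.3,0,-0.105,-0.114,-0.4,0,-0.13,-0.141,-0.5,0,-0.155,-0.168,-0.6,0,-0.18,-0.195,-0.7]' 0 60; python3 -c "
from h import *
goal((.693,.208,.23),13)"
```

```text
clock: 0.77
position: [0.3308, -0.4151, 0.231]
ee_rot: [1.616, 0.883, -1.617]
contact_force: [0.9, -0.6, -0.2]
finger_gap: 0.0853
pos [ 0.3308 -0.4151  0.231 ] jaw -32.73 axis [-0.  0. -1.] F [ 0.9 -0.6 -0.2] gap 0.0853 t 0.7667
  rows: xyz [ 0.0011 -0.0322 -0.72  ] yaw -0.7981 | joints [ 1.06  0.25 -0.29  1.86  0.08  1.04  0.17]
```

```bash
python3 -m crank '[0,-0.001,-0.035,-0.1,0,-0.003,-0.07,-0.2,0,-0.004,-0.105,-0.3,0,-0.006,-0.14,-0.4,0,-0.008,-0.175,-0.5,0,-0.009,-0.21,-0.6,0,-0.011,-0.245,-0.7,0,-0.012,-0.28,-0.78]'; python3 -c "
from h import *
goal((.693,.208,.23),13)"
```

```text
clock: 1.43
position: [0.4731, -0.174, 0.2312]
ee_rot: [1.054, 1.301, -1.055]
contact_force: [0.7, -0.5, -1.2]
finger_gap: 0.0854
pos [ 0.4731 -0.174   0.2312] jaw 11.95 axis [-0. -0. -1.] F [ 0.7 -0.5 -1.2] gap 0.0854 t 1.4333
  rows: xyz [ 0.001   0.2943 -0.3282] yaw -0.0184 | joints [ 0.76  0.24 -0.57  1.91  0.15  1.04  0.33]
```

```bash
python3 -m crank '[0,0.022,-0.025,0,0,0.045,-0.05,0,0,0.067,-0.075,0,0,0.09,-0.1,0,0,0.112,-0.125,0,0,0.135,-0.15,0,0,0.157,-0.175,0,0,0.18,-0.2,0]'; python3 -c "
from h import *
goal((.693,.208,.23),13)"
```

```text
clock: 2.1
position: [0.6089, 0.0579, 0.2308]
ee_rot: [1.057, 1.299, -1.059]
contact_force: [0.4, -0.1, 0.2]
finger_gap: 0.0856
pos [0.6089 0.0579 0.2308] jaw 11.67 axis [-0.001 -0.001 -1.   ] F [ 0.4 -0.1  0.2] gap 0.0856 t 2.1
  rows: xyz [ 0.0006  0.1127 -0.13  ] yaw -0.0231 | joints [ 0.3   0.44 -0.63  1.66  0.28  1.13 -0.2 ]
```

```bash
python3 -m crank '[0,0.02,-0.023,0,0,0.04,-0.045,0,0,0.06,-0.067,0,0,0.08,-0.09,0,0,0.09,-0.102,0,0,0.095,-0.107,0,0,0.095,-0.107,0]'; python3 -c "
from h import *
goal((.693,.208,.108),13)"
```

```text
clock: 2.68
position: [0.6798, 0.1824, 0.2304]
ee_rot: [1.056, 1.301, -1.056]
contact_force: [0.4, -0.1, -0.3]
finger_gap: 0.0857
pos [0.6798 0.1824 0.2304] jaw 11.83 axis [-0.001  0.001 -1.   ] F [ 0.4 -0.1 -0.3] gap 0.0857 t 2.6833
  rows: xyz [ 0.1224  0.0183 -0.0222] yaw -0.0205 | joints [ 0.06  0.59 -0.61  1.43  0.34  1.23 -0.37]
```

```bash
python3 -m crank '[0,0.01,-0.012,-0.01,0.01,0.018,-0.022,-0.02,0.035,0.018,-0.022,-0.02,0.06,0.018,-0.022,-0.02,0.085,0.018,-0.022,-0.02,0.105,0.018,-0.022,-0.02,0.118,0.018,-0.022,-0.02,0.122,0.018,-0.022,-0.02]'; python3 -c "
from h import *
goal((.693,.208,.108),13)
snap('side','side1');snap('top','top1')
for n in('side1','top1'):
    c=load(n);u,v=cv2.projectPoints(np.zeros(3),np.zeros(3),np.zeros(3),c['K'],c['dist_coeffs'])[0].ravel() if 0 else (0,0)
a=cv2.imread('pics/side1.png')[170:350,100:300];b=cv2.imread('pics/top1.png')[60:240,100:300]
cv2.imwrite('pics/c1.png',cv2.resize(np.hstack([a,b]),None,fx=2,fy=2))"
```

```text
clock: 3.35
position: [0.6916, 0.2041, 0.1059]
ee_rot: [1.039, 1.309, -1.047]
contact_force: [-0.7, 0.1, -0.4]
finger_gap: 0.0853
pos [0.6916 0.2041 0.1059] jaw 12.8 axis [-0.005 -0.002 -1.   ] F [-0.7  0.1 -0.4] gap 0.0853 t 3.35
  rows: xyz [-0.0021  0.0022 -0.0035] yaw -0.0035 | joints [ 0.01  0.73 -0.56  1.5   0.42  1.05 -0.43]
```

View pics/c1.png

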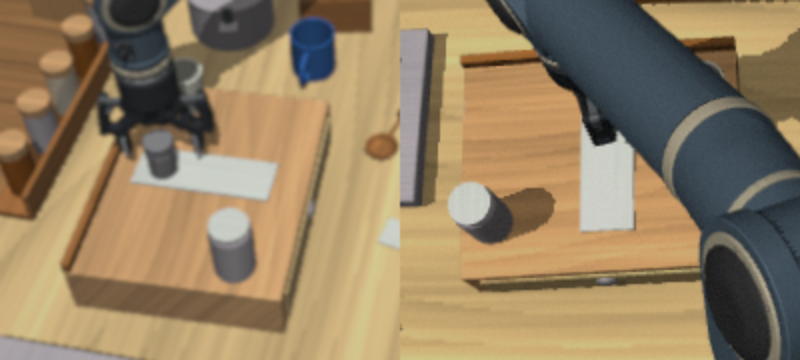

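The side crop (px 160,155) shows the jar standing between the open fingers, tips clear of the plate. I'll trim the position and close.

```bash
python3 -m crank '[0,0.001,-0.0035,0,0,0.001,-0.0035,0,0,0.001,-0.0035,0]'; python3 -m crank '[0,0,0,0,0,0,0,0,0,0,0,0,0,0,0,0,0,0,0,0,0,0,0,0,0,0,0,0,0,0,0,0]' 255 50; python3 -c "
from h import *
goal((.693,.208,.108),13)"
```

```text
clock: 3.7
position: [0.694, 0.2105, 0.111]
ee_rot: [1.044, 1.306, -1.04]
contact_force: [0.0, 0.3, -0.3]
finger_gap: 0.0854
clock: 4.37
position: [0.6936, 0.2095, 0.1097]
ee_rot: [1.043, 1.306, -1.042]
contact_force: [0.0, -0.1, 2.6]
finger_gap: 0.0383
pos [0.6936 0.2095 0.1097] jaw 12.83 axis [ 0.001  0.    -1.   ] F [ 0.  -0.1  2.6] gap 0.0383 t 4.3667
  rows: xyz [ 0.0017 -0.0009  0.0014] yaw -0.003 | joints [ 0.    0.72 -0.57  1.49  0.42  1.05 -0.44]
```

```bash
python3 -m crank '[-0.005,0,0,0,-0.015,0,0,0,-0.03,0,0,0,-0.05,0,0,0,-0.07,0,0,0,-0.09,0,0,0,-0.1,0,0,0,-0.1,0,0,0]'; python3 -c "
from h import *
goal((.548,-.214,.21),13)
c=snap('side','side2');cv2.imwrite('pics/c2.png',cv2.resize(c['img'][100:350,80:330],None,fx=2,fy=2))"
```

```text
clock: 5.03
position: [0.6948, 0.2106, 0.2136]
ee_rot: [1.047, 1.303, -1.037]
contact_force: [-0.3, 0.7, -1.5]
finger_gap: 0.0386
pos [0.6948 0.2106 0.2136] jaw 12.83 axis [ 0.006  0.002 -1.   ] F [-0.3  0.7 -1.5] gap 0.0386 t 5.0333
  rows: xyz [ 0.0016 -0.2374  0.3814] yaw -0.003 | joints [ 0.02  0.64 -0.6   1.39  0.37  1.22 -0.4 ]
```

View pics/c2.png

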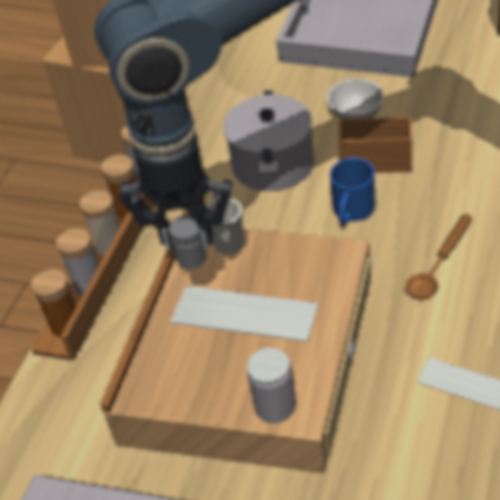

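The crop shows the jar held at (187,240), with the plate lying bare. Now to the box.

```bash
python3 -m crank '[0,-0.006,0.01,0,0,-0.018,0.03,0,0,-0.035,0.056,0,0,-0.052,0.083,0,0,-0.069,0.111,0,0,-0.086,0.138,0,0,-0.103,0.166,0,0,-0.12,0.193,0]';python3 -m crank '[0,-0.018,0.029,0,0,-0.036,0.058,0,0,-0.054,0.087,0,0,-0.072,0.116,0,0,-0.09,0.145,0,0,-0.105,0.169,0,0,-0.113,0.182,0,0,-0.117,0.188,0]'; python3 -m crank '[0,0,0,0,0,0,0,0]'; python3 -c "
from h import *
goal((.548,-.214,.12),13)
a=snap('side','side3');b=snap('top','top3');cv2.imwrite('pics/c3.png',cv2.resize(np.hstack([a['img'][60:260,160:360],b['img'][80:280,270:470]]),None,fx=2,fy=2))"
```

```text
clock: 5.75
position: [0.617, -0.0083, 0.2075]
ee_rot: [1.041, 1.309, -1.046]
contact_force: [-0.9, -0.4, -1.5]
finger_gap: 0.0387
clock: 6.42
position: [0.5438, -0.219, 0.2074]
ee_rot: [1.045, 1.307, -1.05]
contact_force: [0.0, -0.1, -1.0]
finger_gap: 0.0387
clock: 6.58
position: [0.5464, -0.2138, 0.2086]
ee_rot: [1.043, 1.309, -1.042]
contact_force: [1.2, 0.2, -1.1]
finger_gap: 0.0387
pos [ 0.5464 -0.2138  0.2086] jaw 12.85 axis [-0.001  0.001 -1.   ] F [ 1.2  0.2 -1.1] gap 0.0387 t 6.5833
  rows: xyz [0.0886 0.0015 0.0007] yaw -0.0026 | joints [ 0.75  0.41 -0.59  1.75  0.26  1.06  0.3 ]
```

View pics/c3.png

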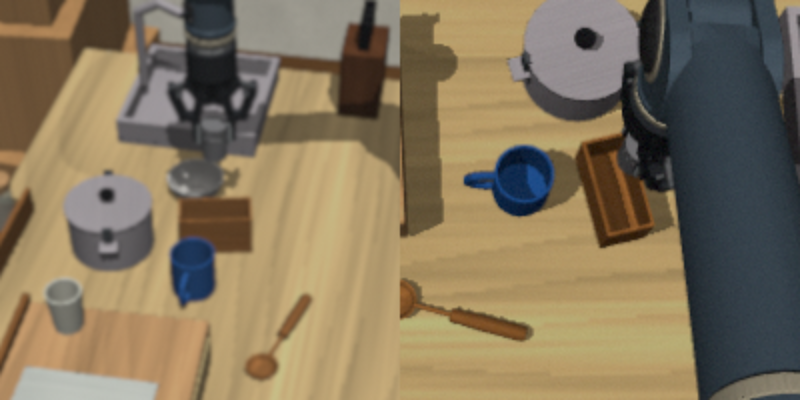

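```bash
python3 - <<'E'
from h import *
a=load('top0');b=load('side0')
A=cv2.resize(a['img'][140:210,350:410],None,fx=8,fy=8,interpolation=cv2.INTER_CUBIC)
B=cv2.resize(b['img'][150:195,240:295],None,fx=7,fy=7,interpolation=cv2.INTER_CUBIC)
H=np.zeros((560,480+385,3),np.uint8);H[:560,:480]=A;H[:315,480:]=B;cv2.imwrite('pics/c4.png',H[:, :800])
# rim from depth, per position along the box axis
c=a;P=cloud(c);m=(P[...,0]>.48)&(P[...,0]<.62)&(P[...,1]>-.27)&(P[...,1]<-.16)
v,u=np.nonzero(m);Q=P[m];t=np.radians(13);ux=np.array([np.cos(t),np.sin(t)]);uy=np.array([-ux[1],ux[0]])
Q2=plane(c,np.c_[u,v],.072)[:,:2]-[.548,-.214];s=Q2@ux;w=Q2@uy
o=np.argsort(w);k=abs(s[o])<.004
print([(int(w[i]*1000),int(Q[i,2]*1000)) for i in o if abs(s[i])<.004])
E
```

```text
[(-41, 1), (-41, -1), (-40, -2), (-39, 0), (-38, 2), (-38, 3), (-37, 0), (-36, 0), (-35, -1), (-35, 0), (-34, -1), (-34, 0), (-33, -6), (-32, 1), (-31, -2), (-31, 0), (-30, -2), (-29, 73), (-28, 73), (-28, 68), (-27, 74), (-26, 70), (-25, 68), (-25, 63), (-24, 67), (-24, 60), (-23, 60), (-22, 57), (-21, 54), (-21, 54), (-20, 46), (-19, 43), (-18, 37), (-18, 37), (-17, 36), (-16, 30), (-15, 29), (-15, 30), (-14, 24), (-14, 22), (-13, 22), (-12, 20), (-11, 9), (-11, 5), (-10, 8), (-9, 6), (-8, 2), (-8, 4), (-7, 5), (-6, 1), (-5, 2), (-4, 1), (-4, -1), (-3, 2), (-2, 0), (-1, 7), (-1, 3), (0, 0), (0, 8), (1, 1), (1, 0), (2, 4), (3, 2), (4, 4), (5, 4), (5, 2), (6, 0), (7, 2), (7, 2), (8, 5), (8, -1), (9, 4), (10, 3), (11, 5), (11, 4), (12, 1), (13, 2), (14, 2), (15, 5), (15, 0), (16, 2), (17, 2), (17, 3), (18, 2), (18, 8), (19, 6), (20, 0), (21, 3), (21, -1), (22, 7), (23, 0), (24, 5), (25, 71), (26, 72), (27, 73), (27, 70), (28, 68), (28, 70), (29, 68), (30, 59), (30, 59), (31, 61), (32, 56), (33, 47), (33, 44), (34, 38), (35, 33), (36, 31), (37, 26), (37, 22), (38, 21), (39, 16), (40, 11), (40, 12), (41, 6), (42, 0), (43, 0), (43, -3), (44, -2), (45, 3), (46, -1), (47, -1), (47, -3), (48, 1), (49, -1), (50, -2), (50, -4), (51, 1), (52, 1), (53, 0), (53, 0), (54, 0), (55, 0), (56, -1), (57, -3), (57, 0), (58, 0), (58, 0), (59, 0), (59, -2), (60, -2), (61, 0), (62, -3), (62, -1), (63, 0)]
```

View pics/c4.png

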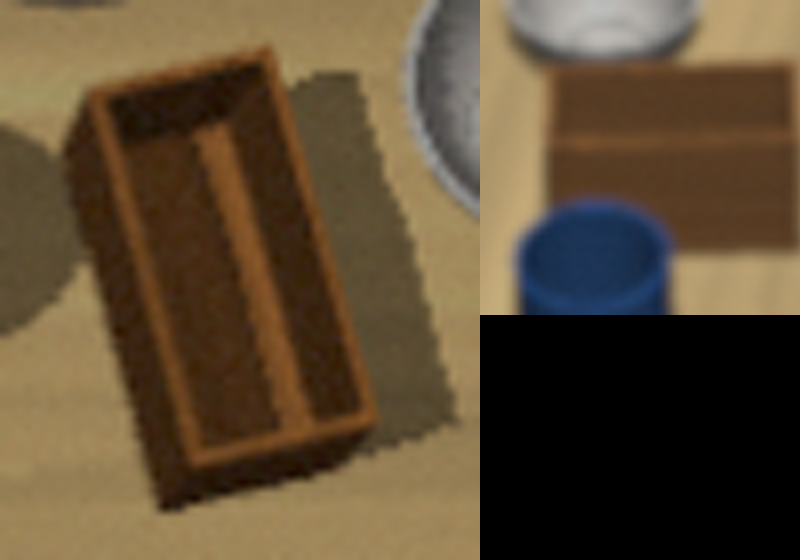

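The rim spans ±29 mm about (0.548, -0.214) at 13°, which confirms the box pose. The corners in the crop are (100,92), (270,48), (375,420) and (195,465). Lowering the jar.

```bash
python3 -m crank '[0.01,0.0015,0.0005,0,0.03,0.0015,0.0005,0,0.055,0.0015,0.0005,0,0.08,0.0015,0.0005,0,0.1,0.0015,0.0005,0,0.115,0.0015,0.0005,0,0.12,0.0015,0.0005,0,0.12,0.0015,0.0005,0]';  python3 -c "
from h import *
goal((.548,-.214,.0325),13)"
```

```text
clock: 7.35
position: [0.5478, -0.2133, 0.0875]
ee_rot: [1.041, 1.311, -1.042]
contact_force: [0.4, 0.6, -1.4]
finger_gap: 0.0386
pos [ 0.5478 -0.2133  0.0875] jaw 12.94 axis [-0.003  0.002 -1.   ] F [ 0.4  0.6 -1.4] gap 0.0386 t 7.35
  rows: xyz [0.055  0.0002 0.0008] yaw -0.001 | joints [ 0.69  0.55 -0.53  1.85  0.36  0.84  0.21]
```

```bash
python3 -m crank '[0.01,0,0.0005,0,0.02,0,0.0005,0,0.03,0,0.0005,0,0.04,0,0.0005,0,0.048,0,0.0005,0,0.05,0,0.0005,0,0.05,0,0.0005,0]';  python3 -c "
from h import *
goal((.548,-.214,.0325),13)"
```

```text
clock: 7.93
position: [0.5481, -0.2151, 0.0384]
ee_rot: [1.042, 1.308, -1.043]
contact_force: [-1.1, -0.4, -1.1]
finger_gap: 0.0387
pos [ 0.5481 -0.2151  0.0384] jaw 12.84 axis [-0.001  0.001 -1.   ] F [-1.1 -0.4 -1.1] gap 0.0387 t 7.9333
  rows: xyz [ 0.0059  0.0002 -0.0011] yaw -0.0029 | joints [ 0.67  0.61 -0.49  1.88  0.41  0.75  0.17]
```

```bash
python3 -m crank '[0.002,0,-0.001,0,0.004,0,-0.001,0,0.005,0,-0.001,0,0.006,0,-0.001,0,0.006,0,-0.001,0]'; python3 -m crank '[0.001,0,0,0,0.001,0,0,0]'
```

```text
clock: 8.35
position: [0.5484, -0.2143, 0.0334]
ee_rot: [1.043, 1.307, -1.043]
contact_force: [-0.4, -0.5, -0.3]
finger_gap: 0.0385
clock: 8.52
position: [0.5484, -0.2143, 0.0323]
ee_rot: [1.043, 1.307, -1.043]
contact_force: [-0.3, 0.9, -0.6]
finger_gap: 0.0387
```

```bash
python3 -m crank '[0.001,0,0,0,0.001,0,0,0]'; python3 -m crank '[0.001,0,0,0,0.001,0,0,0]'
```

```text
clock: 8.68
position: [0.5483, -0.2143, 0.0312]
ee_rot: [1.043, 1.307, -1.043]
contact_force: [-0.3, -0.1, -1.3]
finger_gap: 0.0383
clock: 8.85
position: [0.5486, -0.2143, 0.0307]
ee_rot: [1.042, 1.306, -1.043]
contact_force: [-0.2, 1.3, 2.4]
finger_gap: 0.0385
```

```bash
python3 -m crank '[0,0,0,0,0,0,0,0,0,0,0,0,0,0,0,0]' 90; python3 -m crank '[-0.01,0,0,0,-0.03,0,0,0,-0.06,0,0,0,-0.09,0,0,0,-0.12,0,0,0,-0.15,0,0,0,-0.175,0,0,0,-0.18,0,0,0]'; python3 -c "
from h import *
goal((.548,-.1,.21),13)
a=snap('side','side5');b=snap('top','top5');cv2.imwrite('pics/c5.png',cv2.resize(np.hstack([a['img'][60:260,160:360],b['img'][80:280,270:470]]),None,fx=2,fy=2))"
```

```text
clock: 9.18
position: [0.5484, -0.2143, 0.0303]
ee_rot: [1.043, 1.307, -1.043]
contact_force: [0.3, 0.9, 0.0]
finger_gap: 0.0553
clock: 9.85
position: [0.5511, -0.2145, 0.2162]
ee_rot: [1.043, 1.298, -1.039]
contact_force: [0.7, 0.4, 0.4]
finger_gap: 0.0555
pos [ 0.5511 -0.2145  0.2162] jaw 12.84 axis [ 0.009 -0.003 -1.   ] F [0.7 0.4 0.4] gap 0.0555 t 9.85
  rows: xyz [ 0.0058  0.0224 -0.1123] yaw -0.0027 | joints [ 0.75  0.4  -0.59  1.74  0.26  1.07  0.3 ]
```

View pics/c5.png

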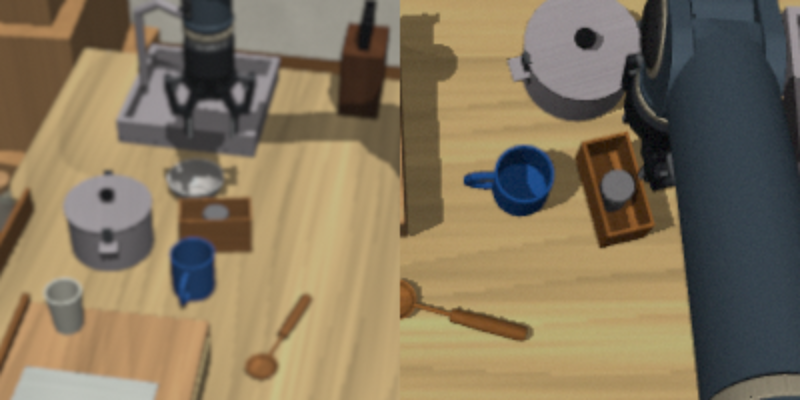

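Jar is standing upright in the box: side-crop (213,212), top-crop (617,187), both inside the rim. Now over to the plate with the fingers shut, turning the jaw across the plate.

```bash
 python3 -c "
from h import *
goal((.638,.203,.19),91.7)"
python3 -m crank '[0,0.005,-0.01,-0.05,0,0.018,-0.035,-0.15,0,0.031,-0.065,-0.25,0,0.044,-0.095,-0.35,0,0.058,-0.125,-0.45,0,0.072,-0.155,-0.55,0,0.086,-0.185,-0.65,0,0.1,-0.215,-0.75]' 255 60;python3 -c "
from h import *
goal((.638,.203,.19),91.7)"
```

```text
pos [ 0.5492 -0.2144  0.2125] jaw 12.84 axis [ 0.004 -0.002 -1.   ] F [-0.1 -0.3 -0.5] gap 0.055 t 9.95
  rows: xyz [ 0.0221  0.1792 -0.3873] yaw -1.3764 | joints [ 0.75  0.41 -0.59  1.74  0.26  1.07  0.3 ]
clock: 10.62
position: [0.5971, 0.0188, 0.2086]
ee_rot: [0.463, 1.523, -0.465]
contact_force: [0.3, -0.6, -0.2]
finger_gap: 0.0001
pos [0.5971 0.0188 0.2086] jaw 56.1 axis [-0.003 -0.    -1.   ] F [ 0.3 -0.6 -0.2] gap 0.0001 t 10.6167
  rows: xyz [ 0.0185  0.1757 -0.0688] yaw -0.6214 | joints [ 0.48  0.48 -0.8   1.72  0.38  1.11  0.55]
```

```bash
python3 -m crank '[0,0.025,-0.01,-0.1,0,0.05,-0.02,-0.2,0,0.075,-0.03,-0.3,0,0.1,-0.04,-0.4,0,0.125,-0.05,-0.5,0,0.145,-0.057,-0.58,0,0.16,-0.063,-0.62,0,0.165,-0.065,-0.62]';python3 -m crank '[0,0,0,0,0,0,0,0]';python3 -c "
from h import *
goal((.638,.203,.10),91.7)"
```

```text
clock: 11.28
position: [0.6357, 0.1938, 0.2084]
ee_rot: [-0.021, 1.574, 0.024]
contact_force: [-1.0, -0.3, 0.3]
finger_gap: -0.0002
clock: 11.45
position: [0.6366, 0.1896, 0.2091]
ee_rot: [-0.019, 1.573, 0.016]
contact_force: [0.6, -0.3, 0.1]
finger_gap: 0.0
pos [0.6366 0.1896 0.2091] jaw 91.27 axis [-0.002 -0.002 -1.   ] F [ 0.6 -0.3  0.1] gap 0.0 t 11.45
  rows: xyz [0.1091 0.0136 0.0019] yaw -0.0075 | joints [ 0.23  0.63 -0.91  1.55  0.52  1.22  0.83]
```

```bash
python3 -m crank '[0.015,0.006,0,0,0.04,0.0135,0.001,0,0.065,0.0135,0.001,0,0.085,0.0135,0.001,0,0.1,0.0135,0.001,0,0.108,0.0135,0.001,0,0.112,0.0135,0.001,0,0.112,0.0135,0.001,0]';python3 -m crank '[0,0,0,0,0,0,0,0]';python3 -c "
from h import *
goal((.638,.203,.083),91.7)"
```

```text
clock: 12.12
position: [0.6377, 0.2036, 0.0977]
ee_rot: [-0.018, 1.571, 0.017]
contact_force: [-1.1, -0.6, 0.3]
finger_gap: 0.0001
clock: 12.28
position: [0.6385, 0.2046, 0.0997]
ee_rot: [-0.017, 1.568, 0.019]
contact_force: [-0.6, 0.1, -0.3]
finger_gap: 0.0002
pos [0.6385 0.2046 0.0997] jaw 91.31 axis [ 0.002  0.001 -1.   ] F [-0.6  0.1 -0.3] gap 0.0002 t 12.2833
  rows: xyz [ 0.0166 -0.0016 -0.0006] yaw -0.0067 | joints [ 0.17  0.74 -0.84  1.63  0.62  1.05  0.74]
```

```bash
python3 -m crank '[0.006,-0.0015,0,0,0.01,-0.0015,0,0,0.013,-0.0015,0,0,0.014,-0.0015,0,0,0.014,-0.0015,0,0]';for i in 1 2; do python3 -m crank '[0.001,0,0,0,0.001,0,0,0]'; done
```

```text
clock: 12.7
position: [0.6376, 0.2025, 0.0838]
ee_rot: [-0.018, 1.571, 0.018]
contact_force: [-0.3, -0.4, 0.1]
finger_gap: 0.0003
clock: 12.87
position: [0.6378, 0.2027, 0.0832]
ee_rot: [-0.018, 1.571, 0.018]
contact_force: [0.2, -0.1, 0.2]
finger_gap: 0.0003
clock: 13.03
position: [0.6379, 0.2028, 0.0832]
ee_rot: [-0.018, 1.57, 0.018]
contact_force: [-1.4, -0.5, 4.6]
finger_gap: 0.0003
```

```bash
python3 -m crank '[0.001,0,0,0,0.001,0,0,0]';python3 -m crank '[0.001,0,0,0,0.001,0,0,0]'
```

```text
clock: 13.2
position: [0.638, 0.2029, 0.0832]
ee_rot: [-0.019, 1.57, 0.018]
contact_force: [-3.7, -2.2, 9.4]
finger_gap: 0.0
clock: 13.37
position: [0.6382, 0.203, 0.0831]
ee_rot: [-0.019, 1.569, 0.017]
contact_force: [-4.6, -2.8, 13.8]
finger_gap: -0.0002
```

```bash
python3 -m crank '[0,0,-0.002,0,0,0,-0.005,0,0,0,-0.009,0,0,0,-0.013,0,0,0,-0.017,0,0,-0.001,-0.021,0,0,-0.001,-0.025,0,0,-0.001,-0.028,0]';python3 -m crank '[0,0,0,0]'; python3 -c "
from h import *
goal((.538,.199,.083),91.7)
a=snap('side','side6');b=snap('top','top6');cv2.imwrite('pics/c6.png',cv2.resize(np.hstack([a['img'][180:380,100:300],b['img'][60:260,100:300]]),None,fx=2,fy=2))"
```

```text
clock: 14.03
position: [0.6129, 0.2022, 0.0831]
ee_rot: [-0.016, 1.563, 0.02]
contact_force: [2.7, 0.2, 7.5]
finger_gap: 0.0001
clock: 14.12
position: [0.6124, 0.2023, 0.0831]
ee_rot: [-0.016, 1.564, 0.02]
contact_force: [0.8, 0.2, 9.2]
finger_gap: 0.0005
pos [0.6124 0.2023 0.0831] jaw 91.33 axis [ 0.007  0.003 -1.   ] F [0.8 0.2 9.2] gap 0.0005 t 14.1167
  rows: xyz [-0.0004 -0.0015 -0.0744] yaw -0.0064 | joints [ 0.18  0.73 -0.84  1.71  0.64  0.99  0.7 ]
```

View pics/c6.png

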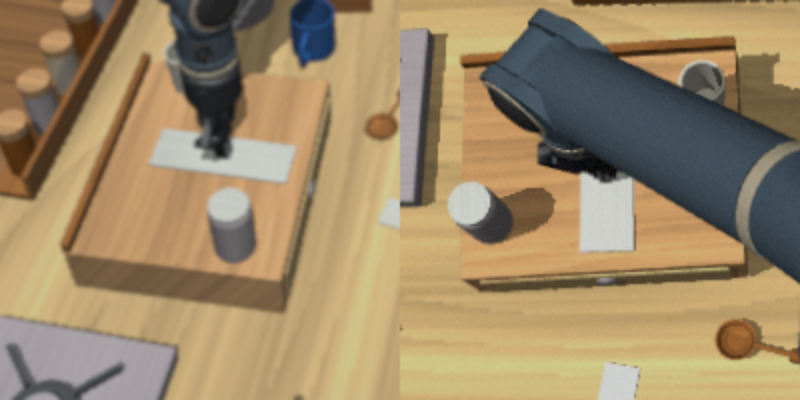

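The plate is following: its front end is now at top-crop (607,250), nearer the deck edge, and still straight. Continuing with slightly more press.

```bash
python3 -m crank '[0.001,0,-0.002,0,0.001,0,-0.006,0,0.001,0,-0.01,0,0.001,0,-0.015,0,0.001,0,-0.02,0,0.001,-0.001,-0.025,0,0.001,-0.001,-0.03,0,0.001,-0.001,-0.035,0]';python3 -m crank '[0,0,0,0]';  python3 -m crank '[0,0,-0.002,0,0,0,-0.006,0,0,0,-0.01,0,0,0,-0.015,0,0,0,-0.02,0,0,0,-0.025,0,0,0,-0.03,0,0,0,-0.033,0]';python3 -m crank '[0,0,0,0]'; python3 -c "
from h import *
goal((.538,.199,.083),91.7)
a=snap('side','side7');b=snap('top','top7');cv2.imwrite('pics/c7.png',cv2.resize(np.hstack([a['img'][180:380,100:300],b['img'][60:260,100:300]]),None,fx=2,fy=2))"
```

```text
clock: 14.88
position: [0.5795, 0.2011, 0.0831]
ee_rot: [-0.014, 1.56, 0.021]
contact_force: [3.3, 0.4, 11.5]
finger_gap: 0.0002
clock: 14.97
position: [0.5784, 0.2011, 0.0831]
ee_rot: [-0.016, 1.561, 0.021]
contact_force: [1.6, -0.6, 13.2]
finger_gap: 0.0002
clock: 15.63
position: [0.5464, 0.2006, 0.0831]
ee_rot: [-0.015, 1.56, 0.022]
contact_force: [4.6, 0.0, 11.7]
finger_gap: -0.0001
clock: 15.72
position: [0.5459, 0.2006, 0.0831]
ee_rot: [-0.015, 1.561, 0.021]
contact_force: [2.3, 0.9, 13.3]
finger_gap: 0.0001
pos [0.5459 0.2006 0.0831] jaw 91.34 axis [ 0.01   0.004 -1.   ] F [ 2.3  0.9 13.3] gap 0.0001 t 15.7167
  rows: xyz [-0.     -0.0014 -0.0079] yaw -0.0063 | joints [ 0.2   0.65 -0.87  1.87  0.62  0.91  0.63]
```

View pics/c7.png

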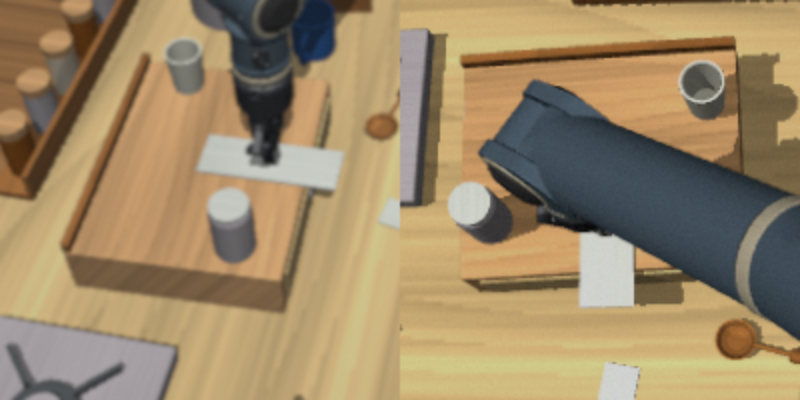

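```bash
cat > lid.py <<'E'
from h import *
import sys
for n in sys.argv[1:]:
    c=load(n);P=cloud(c);X,Y,Z=P[...,0],P[...,1],P[...,2]
    hsv=cv2.cvtColor(c['img'],cv2.COLOR_BGR2HSV)
    m=((X>.41)&(X<.75)&(Y>.13)&(Y<.27)&(Z>.072)&(Z<.094)&(hsv[...,1]<70)&(hsv[...,2]>120)).astype(np.uint8)
    k,l,s,ce=cv2.connectedComponentsWithStats(m);i=1+np.argmax(s[1:,4])
    v,u=np.nonzero(l==i);Q=plane(c,np.c_[u,v],.083)[:,:2].astype(np.float32)
    print(n,len(Q),cv2.minAreaRect(Q),Q.min(0),Q.max(0))
    for x0 in (.46,.48,.50,.52,.58,.6,.62):
        q=Q[abs(Q[:,0]-x0)<.003]
        if len(q)>5:print('  x',x0,q[:,1].min().round(4),q[:,1].max().round(4))
    for y0 in (.18,.19,.2,.21,.22):
        q=Q[abs(Q[:,1]-y0)<.003];print('  y',y0,q[:,0].min().round(4),q[:,0].max().round(4))
E
python3 lid.py top7 side7
```

```text
top7 969 ((0.4966087341308594, 0.20107638835906982), (0.08970053493976593, 0.06380198895931244), 0.9725156426429749) [0.45182896 0.16844629] [0.54094    0.23279373]
  x 0.46 0.1685 0.2321
  x 0.48 0.1689 0.2327
  x 0.5 0.1692 0.2309
  x 0.52 0.1696 0.2314
  y 0.18 0.454 0.5304
  y 0.19 0.4541 0.5354
  y 0.2 0.4519 0.5355
  y 0.21 0.452 0.5382
  y 0.22 0.4521 0.5408
side7 1234 ((0.5463234186172485, 0.20150147378444672), (0.19234205782413483, 0.06929691135883331), 1.1352238655090332) [0.44977766 0.16579373] [0.64253837 0.23781385]
  x 0.46 0.1698 0.2323
  x 0.48 0.17 0.2331
  x 0.5 0.1668 0.2334
  x 0.52 0.1705 0.2337
  x 0.58 0.1681 0.2352
  x 0.6 0.1718 0.236
  x 0.62 0.172 0.2363
  y 0.18 0.4505 0.6425
  y 0.19 0.451 0.642
  y 0.2 0.4522 0.6425
  y 0.21 0.45 0.642
  y 0.22 0.4505 0.6415
```

Front end is at x≈0.4515 and the deck edge at 0.4935, so the overhang is 42 mm. Another 9 mm, then lift off.

```bash
python3 -m crank '[0,0,-0.002,0,0,0,-0.004,0,0,0,-0.006,0,0,0,-0.008,0,0,0,-0.009,0]'; python3 -m crank '[0,0,0,0,-0.002,0,0,0,-0.004,0,0,0,-0.01,0,0,0,-0.03,0,0,0,-0.06,0,0,0,-0.09,0,0,0,-0.1,0,0,0]' 0; python3 -c "
from h import *
goal((.47,.2,.19),91.2)
a=snap('side','side8');b=snap('top','top8');cv2.imwrite('pics/c8.png',cv2.resize(np.hstack([a['img'][180:380,100:300],b['img'][60:260,100:300]]),None,fx=2,fy=2))"; python3 lid.py top8 side8
```

```text
clock: 16.23
position: [0.5378, 0.2004, 0.0831]
ee_rot: [-0.015, 1.559, 0.021]
contact_force: [5.0, 0.1, 12.9]
finger_gap: 0.0004
clock: 16.9
position: [0.5342, 0.1994, 0.1831]
ee_rot: [-0.017, 1.566, 0.02]
contact_force: [-0.2, 0.8, 0.7]
finger_gap: 0.0852
pos [0.5342 0.1994 0.1831] jaw 91.34 axis [ 0.005  0.002 -1.   ] F [-0.2  0.8  0.7] gap 0.0852 t 16.9
  rows: xyz [-0.0072  0.0021 -0.0641] yaw 0.0024 | joints [ 0.28  0.52 -0.97  1.81  0.49  1.07  0.73]
top8 820 ((0.49145638942718506, 0.20100684463977814), (0.0951089859008789, 0.06387197226285934), 0.945222795009613) [0.4444352  0.16829139] [0.53850675 0.23292814]
  x 0.46 0.1685 0.2321
  x 0.48 0.1689 0.2327
  x 0.5 0.181 0.2309
  x 0.52 0.2075 0.2314
  y 0.18 0.4445 0.4991
  y 0.19 0.4447 0.5064
  y 0.2 0.4448 0.5162
  y 0.21 0.4449 0.5236
  y 0.22 0.445 0.5311
side8 1374 ((0.5380585193634033, 0.20188184082508087), (0.19243407249450684, 0.06927618384361267), 1.829262137413025) [0.44129845 0.16579373] [0.6344919  0.23730756]
  x 0.46 0.1698 0.2323
  x 0.48 0.17 0.2331
  x 0.5 0.1668 0.2334
  x 0.52 0.1676 0.2337
  x 0.58 0.1716 0.2352
  x 0.6 0.1718 0.236
  x 0.62 0.172 0.2363
  y 0.18 0.4426 0.6344
  y 0.19 0.4431 0.6339
  y 0.2 0.4436 0.6334
  y 0.21 0.4415 0.634
  y 0.22 0.442 0.6335
```

View pics/c8.png

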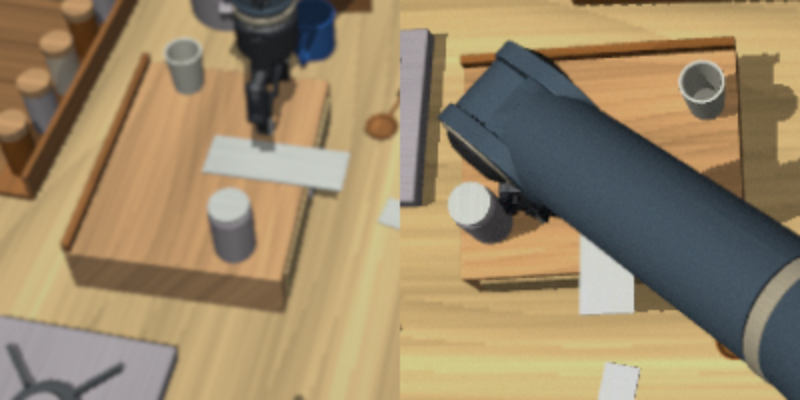

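Overhang is 50 mm: front end x≈0.4435, plate centre (0.538, 0.2015), yaw about 1.5°. It lies straight and nothing else has moved. Moving above the overhanging end.

```bash
python3 -m crank '[0,0,-0.015,0,0,0,-0.035,0,0,0.001,-0.055,0,0,0.001,-0.065,0,0,0.001,-0.067,0,0,0.001,-0.067,0]'; python3 -c "
from h import *
goal((.4685,.2007,.056),91.4)"
```

```text
clock: 17.5
position: [0.4656, 0.197, 0.1786]
ee_rot: [-0.019, 1.571, 0.018]
contact_force: [0.8, -0.1, -0.1]
finger_gap: 0.0854
pos [0.4656 0.197  0.1786] jaw 91.34 axis [-0.001 -0.001 -1.   ] F [ 0.8 -0.1 -0.1] gap 0.0854 t 17.5
  rows: xyz [0.1226 0.0037 0.003 ] yaw -0.001 | joints [ 0.32  0.43 -1.02  1.95  0.44  1.    0.7 ]
```

```bash
python3 -m crank '[0.005,0.002,0.001,0,0.015,0.0035,0.002,0,0.03,0.0035,0.002,0,0.045,0.0035,0.002,0,0.06,0.0035,0.002,0,0.07,0.0035,0.002,0,0.075,0.0035,0.002,0,0.075,0.0035,0.002,0]'; python3 -c "
from h import *
goal((.4685,.2007,.056),91.4)
a=snap('side','side9');cv2.imwrite('pics/c9.png',cv2.resize(a['img'][180:330,180:330],None,fx=4,fy=4))"
```

```text
clock: 18.17
position: [0.4674, 0.201, 0.1028]
ee_rot: [-0.019, 1.573, 0.018]
contact_force: [0.1, -0.3, -0.6]
finger_gap: 0.0853
pos [0.4674 0.201  0.1028] jaw 91.34 axis [-0.002 -0.    -1.   ] F [ 0.1 -0.3 -0.6] gap 0.0853 t 18.1667
  rows: xyz [ 0.0468 -0.0003  0.0012] yaw -0.0011 | joints [ 0.23  0.53 -0.93  2.01  0.56  0.88  0.59]
```

View pics/c9.png

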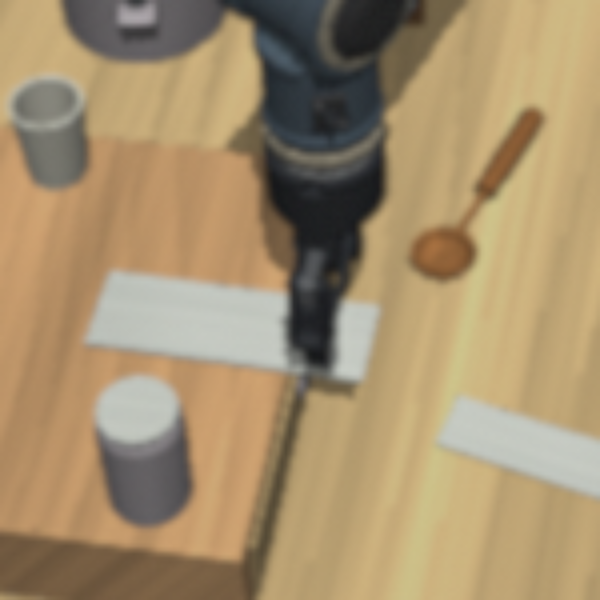

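The near finger tip (318,365) is above and just outside the plate's near edge, past the deck edge. Going down beside the plate.

```bash
python3 -m crank '[0.005,0,0.001,0,0.012,0,0.001,0,0.02,0,0.001,0,0.028,0,0.001,0,0.036,0,0.001,0,0.043,0,0.001,0,0.047,0,0.001,0,0.047,0,0.001,0]'; python3 -c "
from h import *
goal((.4685,.2007,.056),91.4)
a=snap('side','side10');cv2.imwrite('pics/c10.png',cv2.resize(a['img'][180:330,180:330],None,fx=4,fy=4))"
```

```text
clock: 18.88
position: [0.4682, 0.2009, 0.0562]
ee_rot: [-0.019, 1.572, 0.018]
contact_force: [-0.6, 0.5, 0.4]
finger_gap: 0.0855
pos [0.4682 0.2009 0.0562] jaw 91.35 axis [-0.002 -0.001 -1.   ] F [-0.6  0.5  0.4] gap 0.0855 t 18.8833
  rows: xyz [ 0.0002 -0.0002  0.0003] yaw -0.0009 | joints [ 0.17  0.6  -0.86  2.04  0.64  0.8   0.52]
```

View pics/c10.png

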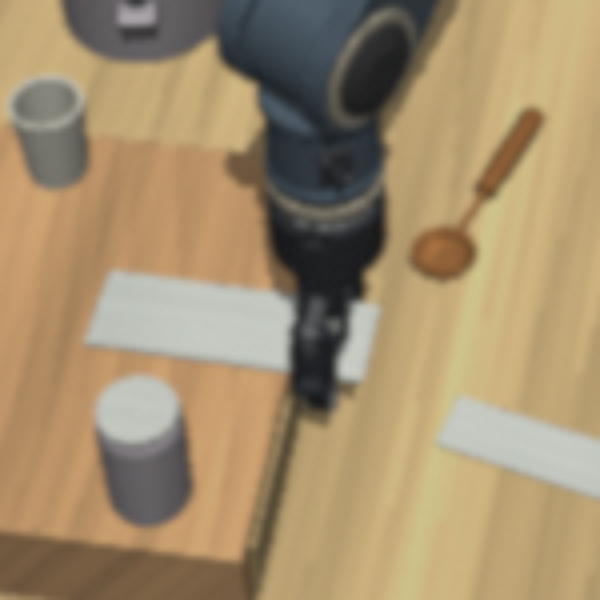

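The finger now reaches below the plate's near edge, with its tip at (318,405). Gripping the plate across its width.

```bash
python3 -m crank '[0,0,0,0,0,0,0,0,0,0,0,0,0,0,0,0,0,0,0,0,0,0,0,0]' 255 90; python3 -m crank '[-0.003,0,0,0,-0.008,0,0,0,-0.015,0,0,0,-0.022,0,0,0,-0.03,0,0,0,-0.03,0,0,0,-0.03,0,0,0]'; python3 -c "
from h import *
goal((.4685,.2007,.19),91.4)
a=snap('side','side11');cv2.imwrite('pics/c11.png',cv2.resize(a['img'][150:330,150:330],None,fx=3.3,fy=3.3))"
```

```text
clock: 19.43
position: [0.4691, 0.2014, 0.0582]
ee_rot: [-0.018, 1.569, 0.018]
contact_force: [-1.4, -1.3, 4.5]
finger_gap: 0.0609
clock: 20.02
position: [0.4692, 0.2012, 0.088]
ee_rot: [-0.018, 1.569, 0.018]
contact_force: [0.4, 0.6, -1.5]
finger_gap: 0.061
pos [0.4692 0.2012 0.088 ] jaw 91.31 axis [ 0.001  0.    -1.   ] F [ 0.4  0.6 -1.5] gap 0.061 t 20.0167
  rows: xyz [-0.102  -0.0005 -0.0006] yaw -0.0016 | joints [ 0.21  0.55 -0.91  2.02  0.59  0.85  0.57]
```

View pics/c11.png

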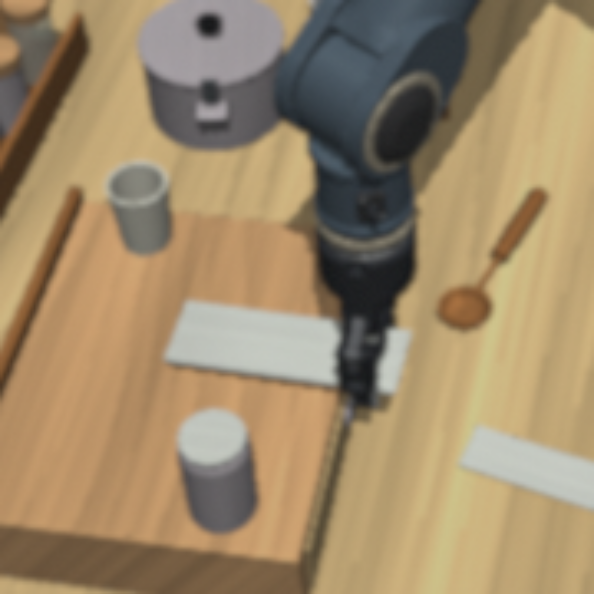

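The plate is up off the deck in the grip, as its shadow shows. Checking tilt from depth.

```bash
cat > tilt.py <<'E'
from h import *
import sys
n=sys.argv[1];c=load(n);P=cloud(c);X,Y,Z=P[...,0],P[...,1],P[...,2]
x0,x1,y0,y1,z0,z1=map(float,sys.argv[2:8])
hsv=cv2.cvtColor(c['img'],cv2.COLOR_BGR2HSV)
m=((X>x0)&(X<x1)&(Y>y0)&(Y<y1)&(Z>z0)&(Z<z1)&(hsv[...,1]<70)&(hsv[...,2]>120)).astype(np.uint8)
k,l,s,ce=cv2.connectedComponentsWithStats(m);i=1+np.argmax(s[1:,4]);S=P[l==i]
A=np.c_[S[:,:2]-S[:,:2].mean(0),np.ones(len(S))];b=np.linalg.lstsq(A,S[:,2],rcond=None)[0]
print(len(S),'slope dz/dx,dz/dy',b[:2].round(3),'mean',S.mean(0).round(4),cv2.minAreaRect(S[:,:2].astype(np.float32)))
E
python3 tilt.py side11 .42 .7 .14 .27 .095 .14
```

```text
970 slope dz/dx,dz/dy [-0.015  0.009] mean [0.5645 0.2038 0.1099] ((0.5625746250152588, 0.2021777480840683), (0.06821879744529724, 0.14132654666900635), 88.91129302978516)
```

Flat within 1°. Lifting, then carrying to above the box.

```bash
python3 -m crank '[-0.01,0,0,0,-0.025,0,0,0,-0.04,0,0,0,-0.06,0,0,0,-0.08,0,0,0,-0.095,0,0,0,-0.1,0,0,0,-0.1,0,0,0]'; python3 -c "
from h import *
goal((.473,-.2313,.185),103)"
```

```text
clock: 20.73
position: [0.4694, 0.2016, 0.1886]
ee_rot: [-0.018, 1.568, 0.019]
contact_force: [0.5, 0.6, -0.8]
finger_gap: 0.0609
pos [0.4694 0.2016 0.1886] jaw 91.32 axis [ 0.002  0.001 -1.   ] F [ 0.5  0.6 -0.8] gap 0.0609 t 20.7333
  rows: xyz [ 0.0034 -0.4328 -0.0064] yaw -0.2038 | joints [ 0.32  0.43 -1.02  1.93  0.43  1.02  0.7 ]
```

```bash
python3 -m crank '[0,-0.008,0,0,0,-0.022,0,0,0,-0.04,0,-0.02,0,-0.06,0,-0.03,0,-0.08,0,-0.04,0,-0.1,0,-0.05,0,-0.12,0,-0.06,0,-0.14,0,-0.07]'; python3 -c "
from h import *
goal((.473,-.2313,.185),103)"
python3 -m crank '[0,-0.02,0,0,0,-0.04,0,-0.01,0,-0.06,0,-0.02,0,-0.08,0,-0.03,0,-0.1,0,-0.04,0,-0.12,0,-0.05,0,-0.14,0,-0.06,0,-0.16,0,-0.07]'; python3 -c "
from h import *
goal((.473,-.2313,.185),103)"
```

```text
clock: 21.4
position: [0.4709, 0.0592, 0.1859]
ee_rot: [-0.074, 1.573, 0.073]
contact_force: [0.8, 0.3, -1.0]
finger_gap: 0.0607
pos [0.4709 0.0592 0.1859] jaw 95.36 axis [-0.003 -0.001 -1.   ] F [ 0.8  0.3 -1. ] gap 0.0607 t 21.4
  rows: xyz [ 0.0011 -0.2895 -0.025 ] yaw -0.1334 | joints [ 0.66  0.38 -1.07  2.    0.39  0.99  1.07]
clock: 22.07
position: [0.4856, -0.0998, 0.1859]
ee_rot: [-0.128, 1.57, 0.129]
contact_force: [-0.4, -1.0, -1.4]
finger_gap: 0.0607
pos [ 0.4856 -0.0998  0.1859] jaw 99.36 axis [-0.003  0.    -1.   ] F [-0.4 -1.  -1.4] gap 0.0607 t 22.0667
  rows: xyz [ 0.0009 -0.1277 -0.0338] yaw -0.0634 | joints [ 0.96  0.41 -1.05  1.96  0.42  1.01  1.45]
```

```bash
python3 -m crank '[0,-0.018,-0.005,-0.01,0,-0.036,-0.01,-0.02,0,-0.054,-0.015,-0.03,0,-0.072,-0.02,-0.04,0,-0.09,-0.025,-0.05,0,-0.108,-0.03,-0.063,0,-0.12,-0.034,-0.063,0,-0.124,-0.034,-0.063]'; python3 -m crank '[0,0,0,0,0,0,0,0]'; python3 -c "
from h import *
goal((.473,-.2313,.10),103)
a=snap('side','side12');b=snap('top','top12');cv2.imwrite('pics/c12.png',cv2.resize(np.hstack([a['img'][60:260,160:360],b['img'][80:280,270:470]]),None,fx=2,fy=2))"; python3 tilt.py top12 .4 .7 -.3 -.12 .18 .24;python3 tilt.py side12 .4 .7 -.3 -.12 .18 .24
```

```text
clock: 22.73
position: [0.4717, -0.2287, 0.1858]
ee_rot: [-0.174, 1.567, 0.175]
contact_force: [-0.4, -1.0, -1.2]
finger_gap: 0.0603
clock: 22.9
position: [0.4734, -0.225, 0.187]
ee_rot: [-0.177, 1.564, 0.179]
contact_force: [0.6, 0.4, -0.3]
finger_gap: 0.0607
pos [ 0.4734 -0.225   0.187 ] jaw 103.0 axis [-0.     0.001 -1.   ] F [ 0.6  0.4 -0.3] gap 0.0607 t 22.9
  rows: xyz [ 0.087  -0.0061 -0.0018] yaw 0.0001 | joints [ 1.17  0.46 -1.04  1.9   0.46  1.05  1.73]
1537 slope dz/dx,dz/dy [-0.018  0.002] mean [ 0.5757 -0.198   0.2088] ((0.565147340297699, -0.2048346996307373), (0.14495594799518585, 0.06716878712177277), 11.798663139343262)
645 slope dz/dx,dz/dy [-0.022  0.006] mean [ 0.5614 -0.2031  0.2085] ((0.5613237619400024, -0.20417526364326477), (0.14889097213745117, 0.07434850931167603), 14.45268726348877)
```

View pics/c12.png

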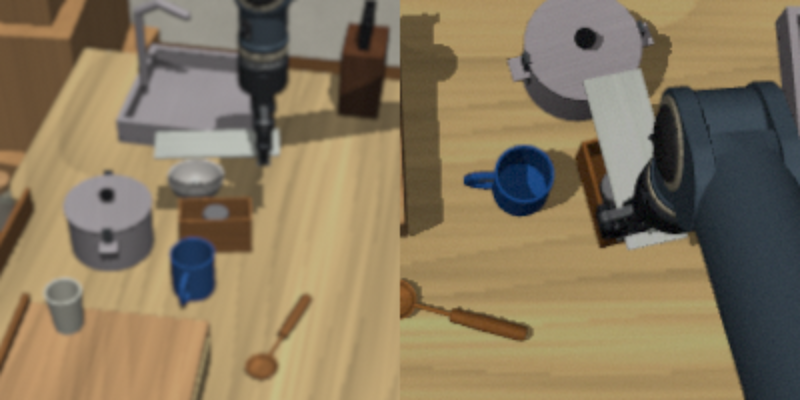

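```bash
cat > ax.py <<'E'
from h import *
import sys
n=sys.argv[1];z0,z1=float(sys.argv[2]),float(sys.argv[3]);zt=float(sys.argv[4]);c=load(n);P=cloud(c);X,Y,Z=P[...,0],P[...,1],P[...,2]
hsv=cv2.cvtColor(c['img'],cv2.COLOR_BGR2HSV)
m=((X>.4)&(X<.7)&(Y>-.3)&(Y<-.12)&(Z>z0)&(Z<z1)&(hsv[...,1]<70)&(hsv[...,2]>120)).astype(np.uint8)
k,l,s,ce=cv2.connectedComponentsWithStats(m);i=1+np.argmax(s[1:,4]);v,u=np.nonzero(l==i)
Q=plane(c,np.c_[u,v],zt)[:,:2]
t=np.radians(13);ux=np.array([np.cos(t),np.sin(t)]);uy=np.array([-ux[1],ux[0]]);D=Q-[.548,-.214];s_=D@ux;w=D@uy
print('box-frame s range',s_.min().round(4),s_.max().round(4))
for a in np.arange(-.1,.12,.02):
    q=w[abs(s_-a)<.003]
    if len(q)>4:print(' s',a.round(3),'w',q.min().round(4),q.max().round(4),'mid',((q.min()+q.max())/2).round(4))
E
python3 ax.py top12 .19 .23 .209
```

```text
box-frame s range -0.0528 0.09
 s -0.04 w 0.0168 0.039 mid 0.0279
 s -0.02 w 0.0 0.0385 mid 0.0192
 s 0.0 w -0.0164 0.0374 mid 0.0105
 s 0.02 w -0.0226 0.0362 mid 0.0068
 s 0.04 w -0.0269 0.0371 mid 0.0051
 s 0.06 w -0.0276 0.0365 mid 0.0045
 s 0.08 w -0.0284 0.0374 mid 0.0045
```

The lid is parallel to the box within 1°. It needs about 5 mm in -y and is fine lengthwise (covering -100 to +90 mm). Trimming and lowering.

```bash
python3 -m crank '[0.01,-0.003,-0.001,-0.005,0.025,-0.005,-0.002,-0.01,0.042,-0.005,-0.002,-0.01,0.06,-0.005,-0.002,-0.01,0.078,-0.005,-0.002,-0.01,0.092,-0.005,-0.002,-0.01,0.102,-0.005,-0.002,-0.01,0.105,-0.005,-0.002,-0.01]'; python3 -m crank '[0,0,0,0,0,0,0,0]'; python3 -c "
from h import *
goal((.473,-.2313,.06),103)
a=snap('side','side13');b=snap('top','top13');cv2.imwrite('pics/c13.png',cv2.resize(np.hstack([a['img'][60:260,160:360],b['img'][80:280,270:470]]),None,fx=2,fy=2))"; python3 ax.py top13 .09 .12 .105
```

```text
clock: 23.67
position: [0.4718, -0.2307, 0.0806]
ee_rot: [-0.185, 1.565, 0.187]
contact_force: [0.4, 0.0, -0.4]
finger_gap: 0.0605
clock: 23.83
position: [0.4733, -0.2311, 0.0828]
ee_rot: [-0.186, 1.562, 0.185]
contact_force: [0.8, -0.0, -0.9]
finger_gap: 0.0607
pos [ 0.4733 -0.2311  0.0828] jaw 103.56 axis [ 0.001 -0.    -1.   ] F [ 0.8 -0.  -0.9] gap 0.0607 t 23.8333
  rows: xyz [ 0.0228 -0.0001 -0.0004] yaw 0.0098 | joints [ 1.07  0.59 -0.92  1.99  0.62  0.87  1.62]
box-frame s range -0.0555 0.0876
 s -0.04 w 0.0101 0.0328 mid 0.0215
 s -0.02 w -0.0075 0.0317 mid 0.0121
 s 0.0 w -0.0156 0.0312 mid 0.0078
 s 0.02 w -0.0238 0.0323 mid 0.0042
 s 0.04 w -0.0321 0.0317 mid -0.0002
 s 0.06 w -0.0322 0.0318 mid -0.0002
 s 0.08 w -0.0331 0.0312 mid -0.0009
```

View pics/c13.png

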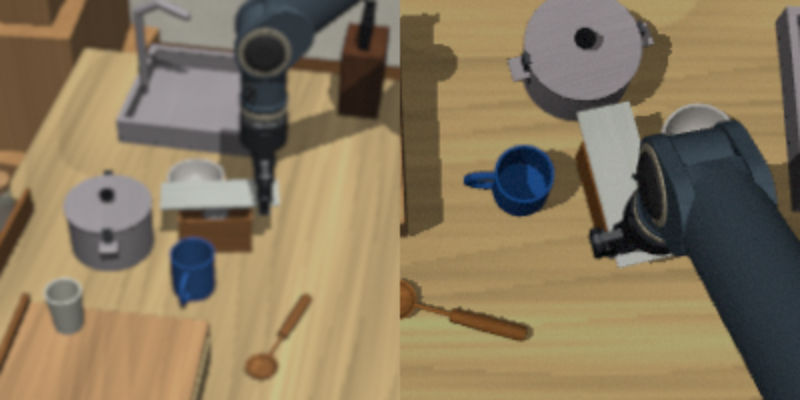

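Centred laterally (edges ±32 mm in the box frame, end at +88). Lowering, then creeping to contact.

```bash
python3 -m crank '[0.004,0,0,0,0.009,0,0,0,0.014,0,0,0,0.019,0,0,0,0.023,0,0,0,0.025,0,0,0,0.025,0,0,0]'; for i in 1 2 3; do python3 -m crank '[0.001,0,0,0,0.001,0,0,0]'|grep -v rot; done
```

```text
clock: 24.52
position: [0.4724, -0.2311, 0.0567]
ee_rot: [-0.185, 1.564, 0.186]
contact_force: [0.2, -0.3, -1.8]
finger_gap: 0.0606
clock: 24.68
position: [0.4728, -0.2312, 0.0563]
contact_force: [0.2, -0.0, -0.6]
finger_gap: 0.0606
clock: 24.85
position: [0.4728, -0.2313, 0.0553]
contact_force: [-0.2, 0.1, -0.5]
finger_gap: 0.0607
clock: 25.02
position: [0.4727, -0.2313, 0.0543]
contact_force: [-0.2, 0.0, -0.9]
finger_gap: 0.061
```

```bash
for i in 1 2 3; do python3 -m crank '[0.001,0,0,0,0.001,0,0,0]'|grep -v rot; done; python3 -c "
from h import *
print(telemetry.get_obs()['wrist_torque'])
snap('side','side14')"; python3 tilt.py side14 .4 .7 -.3 -.12 .06 .1
```

```text
clock: 25.18
position: [0.4726, -0.2313, 0.0532]
contact_force: [-0.7, 0.1, -1.1]
finger_gap: 0.0609
clock: 25.35
position: [0.4727, -0.2313, 0.0522]
contact_force: [0.1, -0.8, -1.4]
finger_gap: 0.0606
clock: 25.52
position: [0.4728, -0.2313, 0.0513]
contact_force: [0.1, -0.5, -1.4]
finger_gap: 0.0609
[-0.01341639  0.04370886  0.01914607]
593 slope dz/dx,dz/dy [-0.005  0.018] mean [ 0.5608 -0.2092  0.0741] ((0.5594120025634766, -0.21161732077598572), (0.14953948557376862, 0.07449698448181152), 12.688565254211426)
```

```bash
for i in 1 2 3; do python3 -m crank '[0.001,0,0,0,0.001,0,0,0]'|grep -v rot; done; python3 -c "
from h import *
print(telemetry.get_obs()['wrist_torque'])"
```

```text
clock: 25.73
position: [0.4729, -0.2313, 0.0507]
contact_force: [-1.8, -0.4, 3.5]
finger_gap: 0.0608
clock: 25.9
position: [0.4729, -0.2313, 0.0501]
contact_force: [-3.1, 0.0, 8.6]
finger_gap: 0.0607
clock: 26.07
position: [0.4729, -0.2314, 0.0497]
contact_force: [-4.7, 1.0, 13.0]
finger_gap: 0.0607
[ 0.12388957  0.8470552  -0.01198836]
```

In contact with the rim. Easing the press, then releasing.

```bash
python3 -m crank '[-0.002,0,0,0,-0.002,0,0,0]'; python3 -m crank '[0,0,0,0,0,0,0,0,0,0,0,0,0,0,0,0,0,0,0,0,0,0,0,0]' 0; python3 -c "
from h import *
goal((.473,-.2313,.2),103)
a=snap('side','side15');b=snap('top','top15');cv2.imwrite('pics/c15.png',cv2.resize(np.hstack([a['img'][60:260,160:360],b['img'][80:280,270:470]]),None,fx=2,fy=2))"; python3 ax.py top15 .06 .1 .075
```

```text
clock: 26.23
position: [0.4731, -0.2314, 0.0508]
ee_rot: [-0.186, 1.562, 0.185]
contact_force: [-0.4, -0.7, 2.8]
finger_gap: 0.0606
clock: 26.73
position: [0.4727, -0.2312, 0.0502]
ee_rot: [-0.185, 1.563, 0.186]
contact_force: [0.7, -0.0, 0.4]
finger_gap: 0.0856
pos [ 0.4727 -0.2312  0.0502] jaw 103.53 axis [-0.  0. -1.] F [ 0.7 -0.   0.4] gap 0.0856 t 26.7333
  rows: xyz [-1.498e-01 -1.000e-04  3.000e-04] yaw 0.0093 | joints [ 1.03  0.64 -0.87  2.01  0.68  0.82  1.57]
box-frame s range -0.0493 0.0872
 s -0.04 w 0.0123 0.0326 mid 0.0224
 s -0.02 w -0.0081 0.0321 mid 0.012
 s 0.0 w -0.0134 0.0316 mid 0.0091
 s 0.02 w -0.0217 0.0311 mid 0.0047
 s 0.04 w -0.0318 0.0305 mid -0.0007
 s 0.06 w -0.0319 0.0316 mid -0.0001
 s 0.08 w -0.0327 0.0317 mid -0.0005
```

View pics/c15.png

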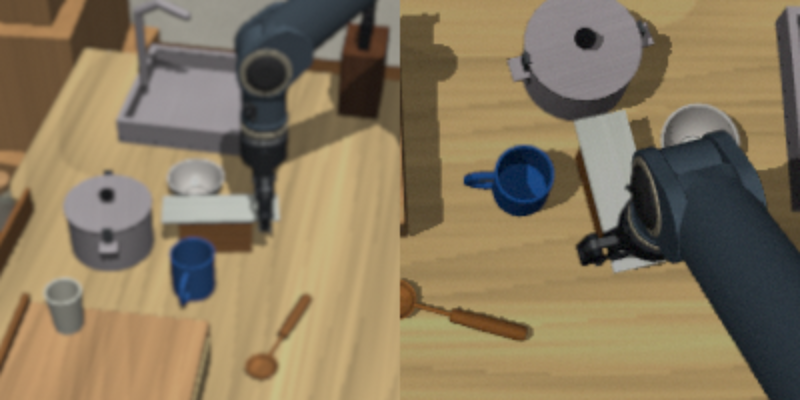

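Lid lies on the box at side-crop (215,210) and the fingers are open. Raising straight up, then moving aside to look.

```bash
python3 -m crank '[-0.004,0,0,0,-0.015,0,0,0,-0.035,0,0,0,-0.06,0,0,0,-0.09,0,0,0,-0.12,0,0,0,-0.15,0,0,0,-0.17,0,0,0]'; python3 -m crank '[0,-0.02,0,0,0,-0.05,0,0,0,-0.08,0,0,0,-0.11,0,0,0,-0.14,0,0,0,-0.17,0,0,0,-0.19,0,0,0,-0.2,0,0]'; python3 -m crank '[0,0,0,0,0,0,0,0]'; python3 -c "
from h import *
a=snap('side','side16');b=snap('top','top16');cv2.imwrite('pics/c16.png',cv2.resize(np.hstack([a['img'][60:260,160:360],b['img'][80:280,270:470]]),None,fx=2,fy=2))"; python3 ax.py top16 .06 .1 .075; python3 tilt.py top16 .43 .65 -.27 -.16 .06 .1
```

```text
clock: 27.5
position: [0.4739, -0.2309, 0.2242]
ee_rot: [-0.188, 1.559, 0.184]
contact_force: [0.9, -0.1, 0.3]
finger_gap: 0.0853
clock: 28.17
position: [0.5192, -0.4292, 0.2207]
ee_rot: [-0.183, 1.562, 0.182]
contact_force: [0.1, -0.8, 0.3]
finger_gap: 0.0856
clock: 28.33
position: [0.5195, -0.4245, 0.2207]
ee_rot: [-0.185, 1.562, 0.187]
contact_force: [0.6, 0.5, 0.4]
finger_gap: 0.0854
box-frame s range -0.1023 0.0872
 s -0.1 w -0.0301 0.0339 mid 0.0019
 s -0.08 w -0.0307 0.0335 mid 0.0014
 s -0.06 w -0.0307 0.0324 mid 0.0009
 s -0.04 w -0.0313 0.0326 mid 0.0006
 s -0.02 w -0.0303 0.0321 mid 0.0009
 s 0.0 w -0.031 0.0316 mid 0.0003
 s 0.02 w -0.0318 0.0311 mid -0.0003
 s 0.04 w -0.0318 0.0305 mid -0.0007
 s 0.06 w -0.0319 0.0323 mid 0.0002
 s 0.08 w -0.0327 0.0317 mid -0.0005
2073 slope dz/dx,dz/dy [-0.001  0.002] mean [ 0.5395 -0.2157  0.0742] ((0.5413864254951477, -0.2148694545030594), (0.19039574265480042, 0.06663313508033752), 12.009505271911621)
```

View pics/c16.png

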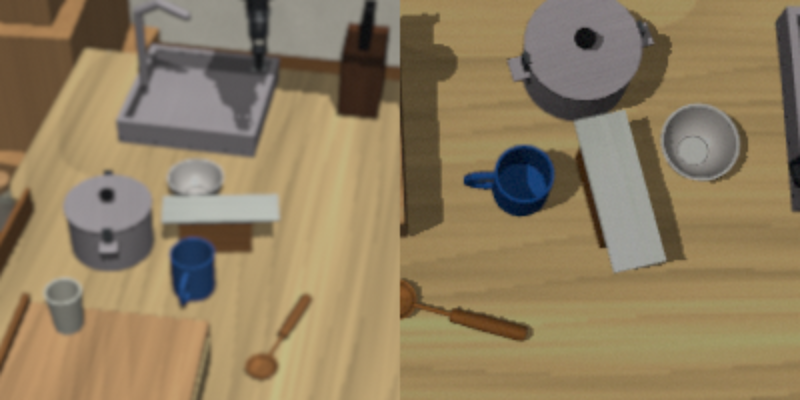

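View pics/top16.png

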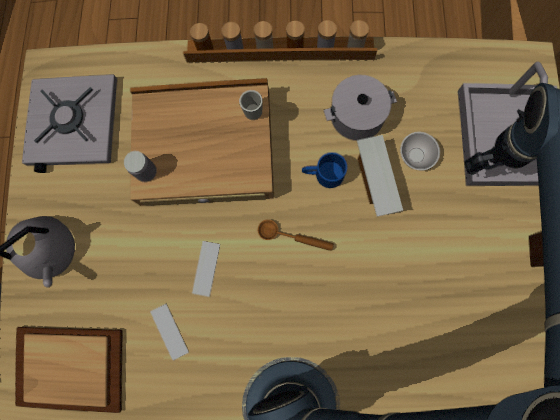

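The top view shows the lid flat over the box at (380,175). Mug, bowl, pot, tin, tumbler and spoon all sit at their original pixels, and the arm is clear. Handing in.

```bash
python3 -c "
from rig import manip
print(manip.close_job())"
```

```text
the job is handed in; nothing more can be done
None
```

The job is finished and handed in at about 28 s of the 72 s allowed; no verdict is given. I stood the jar in the box and dragged the plate 5 cm past the deck's front edge with a press of about 9–14 N. Then I gripped the plate by that end across its width, carried it over and laid it on the box.

**Last checks:**
- **Lid:** it lies flat, with a slope under 0.2° and its top at about 74 mm measured (75 expected). It is parallel to the box within about 1°. Measured from the box centre it spans −102 to +87 mm lengthwise and about ±31 mm across. The opening (±56 × ±25 mm) is fully covered. I set it about 8 mm off-centre lengthwise on purpose, so the fingers stayed clear of the box.
- **Jar:** both cameras showed it upright in the box before the lid went on. It is hidden now, so I could not look again.
- **Everything else:** by eye in the last top view, the mug, bowl, pot, tin, tumbler and spoon are where they started. The arm is clear of everything.
- **Disagreements:** the two views differed by a few mm on the jar's starting position, and the side view's box outline came out about 11 mm too wide. I relied on the top view for the box. No check failed.

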